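# Load a film reel on the winder and set its drag nut

## Robot

A 6-joint arm with a two-finger parallel gripper is mounted at the origin on the work surface. World frame = base frame: x ahead of the robot, y to its left, z up, the work surface at z = 0. Lengths are in m, angles in degrees, forces in N, time in s.
With the tool pointing down it reaches from about 0.25 to 0.725 m from the base axis. Payload 9.7 kg.
Tool frame: the origin (TCP) lies midway between the tips of the shut fingers; the grasp point (between the pads) lies 19 mm behind it (bot.pinch_z is the distance from the TCP to the grasp point, in m); z points along the fingers, x is the direction in which the jaws open and shut, and the axes are right-handed (so a half turn about z gives the same grasp; the last joint's range is limited). The gripper opens to 85 mm and grips with 20 to 120 N. Pads are 22 mm wide; open, the fingers measure 114 mm over their backs; the gripper's body (76 mm by 85 mm) begins 54 mm behind the grasp point. The pads swing forward as they close: fully open they stand 13 mm farther back than shut.
Start: joints at [-69.844, 4.979, 10.078, 95.1, 0, 90], TCP at [0.19, -0.516, 0.231] pointing down, gripper open.
Joint ranges: [-179.16, 179.16], [-48.56, 103.87], [-65.8, 70.77], [-126.05, 130.52], [-82.76, 87.17], [-180, 180]. Speed limits (degrees/s): [127.2, 127.2, 147.25, 180, 180, 180].

## Interface

Orientations are given as [roll, pitch, yaw] about the fixed x, y, z axes, in that order (R = Rz(yaw) Ry(pitch) Rx(roll)).
In Python, from workcell import bot gives the robot as it stands. The module is installed in compiled form; this text tells all that it offers.
- The arm moves only by the shell command python3 -m pendant 'ROWS' [FORCE]. ROWS is JSON, a list of rows, each a list of 7 numbers: the shift along the tool's x, y, z scaled (see below), then the turn, a rotation vector about the tool's x, y, z scaled (see below), then the closure, from 0 (fully open) to 1 (shut). In form: [[tx, ty, tz, wx, wy, wz, jaw], ...]. A call has 1 to 12 rows; each row shifts and turns the pose as measured when the row begins, along the tool's axes as they then stand; what a row does not reach is not made up. The controller multiplies each number of a shift by 0.25 m and each number of a turn by pi rad. A row lasts 1/10 s, in which the tool goes at most 50 mm and 8.59 degrees, less where a joint would pass 70% of its speed; a pose out of reach is approached as far as the arm can. A call with a number of a shift or a turn outside -1 to 1 is refused whole. A call with a gripper value outside its range is refused whole. The fingers move at their own pace and stop on an object; FORCE is the grip in N (left out, the last holds). Time passes only in rows, so rows that do not move let the fingers close. It gives the time, the measured TCP pose, the force and the opening at its end, in the units of the state.
- bot.get_obs(): the state, without advancing time (a new reading comes with each control period).
- bot.camera(name): name is "scene" or "side" or "wrist"; returns the picture (384x512x3 uint8, red, green, blue); there is no depth.
- bot.calibration(name): a dict with "intrinsics" (3x3 intrinsics, pixels), "k1" (the pictures are not rectified: a ray, as slopes to the right and down, at radius r is drawn at 1 + k1 r^2 times it, then the intrinsics apply), "xyz" and "attitude" of the camera in the world. Camera axes: x right, y up, looking along -z (the intrinsics and any distortion apply to the point x, -y, -z); pixel columns grow to the right and rows downward; lengths in m; the calibration is good to about 2 mm. A picture is of the moment at which its call begins: read the wrist's pose just before it. calibration takes no time and is no camera call; for the wrist camera it gives the pose at the moment of the call.
- bot.job_done(): hands the job in, once; it reports no verdict.
The state is a dict: "time": time; "q": joint angles; "qd": joint speeds; "joint_efforts": joint torques, N m; "ee_pos": TCP position; "tcp_rot": TCP orientation; "wrist_force": force on the tool from outside, world axes, zero at the start; "torque": the same for the moment, N m; "opening": finger opening in m.
Only numpy, scipy, OpenCV 4.12 (cv2) and the standard library are available. Lean on these libraries where they do the work, as an engineer would, in place of code of your own. Each camera call takes 0.05 s, during which the arm holds its last target.

## Task

Set up the film winder: lift the film reel by its hub sleeve, put it over the winder's spindle so that it sits flat on the raised seat, and let go of it. Then set the drag: screw the knurled nut clockwise down until it bottoms out on its boss, back it off a quarter turn, and finish still gripping the nut there - do not let go at the end. Leave the loupe, mug and carton where they are.

Things in the scene. Friction and masses are not known exactly. Their poses are not given: they have to be found in the camera images.
- reel_hub (a point): Loose film reel, about 160 g: steel disc 92 mm across, 20 mm thick, black film on its rim, lying flat; a grey hub sleeve, 34 mm outside diameter, stands on it from 20 to 56 mm above the underside. A 17 mm bore goes right through. The point is on the axis, 42 mm above the underside, 14 mm below the sleeve's top: grip the sleeve here from above, fingertips just clear of the disc. z up.
- winder: The winder: a grey base 110 mm (its x) by 280 mm (its y) by 35 mm high, fixed to the desk, origin at the centre of its underside, z up, turned by some yaw. At its y = -75 mm stands the seat with the spindle, at its y = +75 mm the boss with the stud and the knurled nut.
- seat (a point): Centre of the top of the seat: a steel disc of 44 mm diameter whose top is 60 mm above the desk. A round spindle 12 mm thick, tapered at its top 8 mm, rises 40 mm above it (to 100 mm). A seated reel rests with its underside on this point, its bore around the spindle. z up.
- nut_grip (a point): Knurled aluminium nut, 40 mm diameter, 30 mm tall, on an upright stud (top 101 mm above the desk). The point is on its axis, 17 mm above its underside, 13 mm below its top; it turns and rises with the nut and is 77 mm above the desk when bottomed. The boss below is 34 mm in diameter, its top 60 mm above the desk. Grip it from above, anywhere round. z up.
- nut (a joint): Nut angle, rad: 0 = bottomed on its boss (hard stop), growing as it is unscrewed (anticlockwise from above). Right-hand thread, rises 8 mm per turn (1.27 mm per rad): a gap shows below it until it is down. Starts 1.9 to 2.7 rad from bottom; light friction (0.06 N m), stays where left. A 40 N grip turns it easily and slips round it at the stop without harm.
- loupe_mid (a point): Bystander: a loupe standing on the desk, 48 mm diameter, 42 mm high; the point is at its centre, 21 mm up.
- mug_mid (a point): Bystander: a white mug, 76 mm diameter with a handle, 90 mm high; the point is on its axis, 45 mm up.
- carton_mid (a point): Bystander: a flat cardboard film carton 100 x 100 x 28 mm; the point is at its centre, 14 mm up.
There are look-alikes about, which are no part of the job. Leave any yellow look-alike of the part that bears reel_hub alone.

How it is judged:
By the outcome, as a careful person would: the job done as asked, in the order asked, and still so for the second after the job is handed in, while the arm keeps its last pose, push and grip.
It also fails if it takes over 58 s, if anything falls off the work surface, if the arm or the gripper's body presses on something with over 40 N, if the wrist force passes 120 N, or if a joint passes its speed limit or range.

## Working session

There is one attempt and no reset: what is moved stays moved. The work goes in short steps, Python scripts to look and compute and a shell command to move; the robot and the scene stay as the last step left them, time stands still between calls to the robot, and variables do not carry over. Pictures are saved under pics/ and viewed, and the job is handed in when it is done.

```bash
mkdir -p pics; python3 - <<'E'
from workcell import bot
import cv2
print(bot.get_obs(), bot.pinch_z)
for n in ("scene","side","wrist"):
    c=bot.calibration(n); print(n,c)
    im=bot.camera(n); cv2.imwrite(f"pics/{n}0.png",im[:,:,::-1])
E
```

```text
{'time': 0.0, 'q': array([-6.98445542e+01,  5.01267237e+00,  1.00331635e+01,  9.50991272e+01,
        1.18836135e-03,  9.00009619e+01]), 'qd': array([ 0.12438954, -0.08070657,  0.00720772, -0.0144021 , -0.0676723 ,
       -0.06353596]), 'joint_efforts': array([ 1.72261207e-03, -5.20389462e+01,  4.64809692e+01,  1.62477797e-02,
        1.59453375e-04,  4.83179150e-06]), 'ee_pos': array([ 0.18943815, -0.51609878,  0.23055642]), 'tcp_rot': array([-1.79998813e+02,  7.86361458e-02, -6.98455161e+01]), 'wrist_force': array([ 1.12270037, -0.06008148,  0.10132333]), 'torque': array([-0.06196151, -0.03504257, -0.00773166]), 'opening': 0.08554477935563934} 0.0187
scene {'intrinsics': array([[353.5001657 ,   0.        , 255.39453247],
       [  0.        , 353.5001657 , 188.80019959],
       [  0.        ,   0.        ,   1.        ]]), 'k1': -0.08260632082197396, 'xyz': array([ 1.04000441, -0.39913183,  0.68016557]), 'attitude': array([40.973569  , -1.07939486, 55.45378295])}
side {'intrinsics': array([[438.82720228,   0.        , 246.06373619],
       [  0.        , 438.82720228, 188.81399139],
       [  0.        ,   0.        ,   1.        ]]), 'k1': 0.0379884623764522, 'xyz': array([0.53815624, 0.67426312, 0.85834492]), 'attitude': array([  44.78344299,    0.86749339, -175.77892717])}
wrist {'intrinsics': array([[327.10712513,   0.        , 255.5137862 ],
       [  0.        , 327.10712513, 197.86293149],
       [  0.        ,   0.        ,   1.        ]]), 'k1': -0.010022532947748177, 'xyz': array([ 0.26494478, -0.48716939,  0.37423321]), 'attitude': array([-1.82613512e+01,  1.21860882e-02, -6.98700348e+01])}
```

View pics/scene0.png

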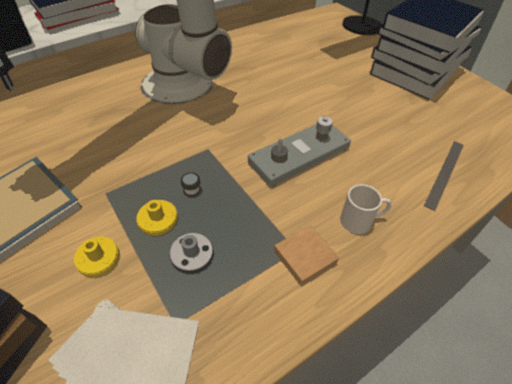

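View pics/side0.png

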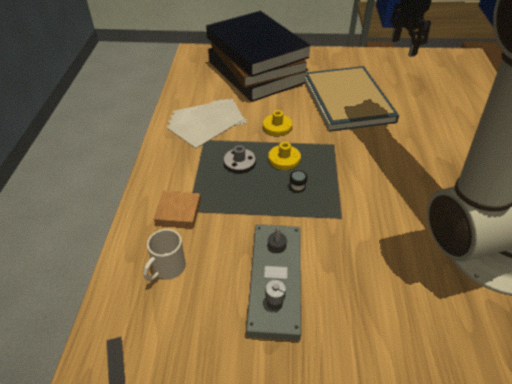

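View pics/wrist0.png

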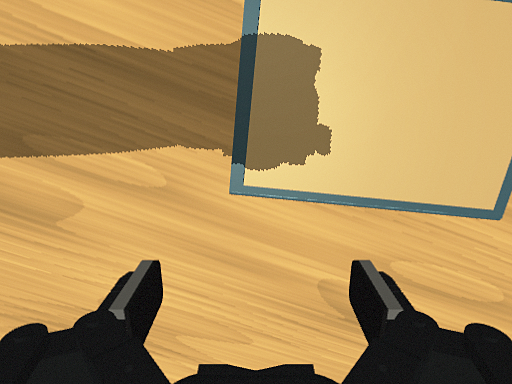

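Candidates for the reel: the steel disc with grey hub at scene (191,250) / side (239,158), and the yellow look-alikes at scene (157,216) and (96,255). The loupe at scene (190,183) is a bystander. The steel one matches the description. I'll check it in a close crop.

```bash
cat > h.py <<'E'
import numpy as np, cv2
from scipy.spatial.transform import Rotation as R
def ray(c,px):
    K=c["intrinsics"]; k=c["k1"]
    d=np.array([(px[0]-K[0,2])/K[0,0],(px[1]-K[1,2])/K[1,1]]); u=d.copy()
    for _ in range(20): u=d/(1+k*(u@u))
    v=np.array([u[0],-u[1],-1.0])
    return c["xyz"],R.from_euler("xyz",c["attitude"],degrees=True).apply(v)
def plane(c,px,z):
    o,d=ray(c,px); return o+d*(z-o[2])/d[2]
def proj(c,p):
    v=R.from_euler("xyz",c["attitude"],degrees=True).inv().apply(np.asarray(p)-c["xyz"])
    u=np.array([v[0],-v[1]])/-v[2]; u=u*(1+c["k1"]*(u@u)); K=c["intrinsics"]
    return np.array([u[0]*K[0,0]+K[0,2],u[1]*K[1,1]+K[1,2]])
def two(c1,p1,c2,p2):
    o1,d1=ray(c1,p1);o2,d2=ray(c2,p2)
    A=np.stack([d1,-d2],1);t=np.linalg.lstsq(A,o2-o1,rcond=None)[0]
    a=o1+d1*t[0];b=o2+d2*t[1];return (a+b)/2,np.linalg.norm(a-b)
E
python3 - <<'E'
import cv2,numpy as np
s=cv2.imread("pics/scene0.png");d=cv2.imread("pics/side0.png")
def cr(im,x,y,w,h,f): return cv2.resize(im[y:y+h,x:x+w],None,fx=f,fy=f,interpolation=cv2.INTER_CUBIC)
a=cr(s,160,220,64,56,6);b=cr(d,208,130,64,56,6)
a2=cr(s,244,106,112,84,3.43);b2=cr(d,230,215,90,135,2)
o=np.zeros((600,780,3),np.uint8)
o[:336,:384]=a;o[:336,390:774]=b
a2=cv2.resize(a2,(352,264));o[336:600,:352]=a2
b2=b2[:264];o[336:600,390:390+b2.shape[1]]=b2
cv2.imwrite("pics/crop1.png",o)
E
```

```text
(no output)
```

View pics/crop1.png

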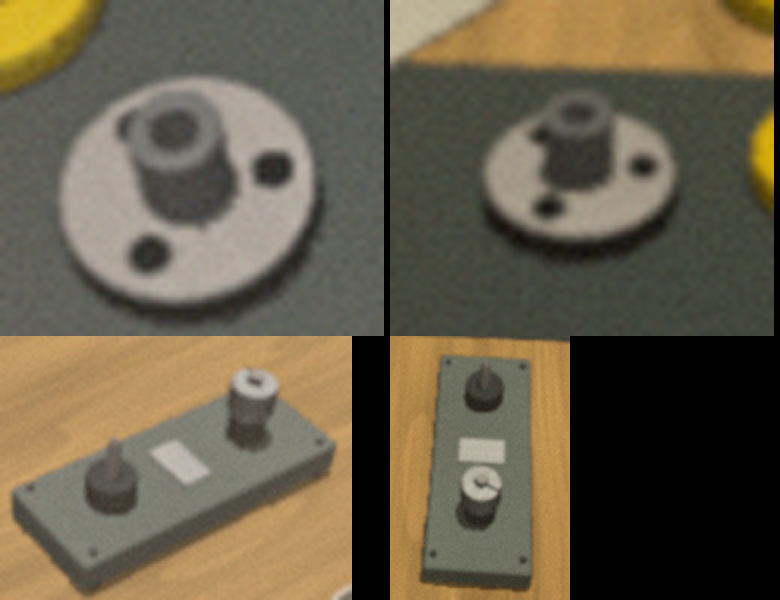

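The crop confirms the steel-disc reel with the grey hub. Sleeve top centre is at scene (189.3,241.5) / side (239.2,148.8). The winder shows the spindle tip at scene (280.6,139.4) and the nut top at scene (324.8,120.3).

```bash
cat > cal.py <<'E'
E
python3 - <<'E'
from workcell import bot
from h import *
s=bot.calibration("scene");d=bot.calibration("side")
for n,p,q,z in [("hubtop",(189.3,241.5),(239.2,148.8),.056),("disc",(191.2,251.3),(239.5,158.7),.02),("spin",(280.6,139.4),(278,228.5),.1),("nut",(324.8,120.3),(275.5,288),.093)]:
    print(n,plane(s,p,z)[:2].round(4),plane(d,q,z)[:2].round(4),two(s,p,d,q))
# others
print("loupe",plane(s,(190,177),.042),plane(d,(298.5,174),.042))
print("mug",plane(s,(364,196),.09),plane(d,(165,242),.09))
print("carton",plane(s,(306,249),.028),plane(d,(178,206),.028))
print("yel",plane(s,(155,207),.056),plane(d,(285,146),.056))
E
```

```text
hubtop [ 0.6434 -0.278 ] [ 0.6401 -0.2772] (array([ 0.64111546, -0.27809886,  0.05433858]), np.float64(0.0022819371203243568))
disc [ 0.6448 -0.2792] [ 0.64   -0.2758] (array([ 0.64134738, -0.27897858,  0.01628325]), np.float64(0.0023174228242189335))
spin [0.5319 0.04  ] [0.5247 0.0446] (array([0.52620521, 0.04275873, 0.09603103]), np.float64(0.0038066987244793535))
nut [0.5288 0.1923] [0.5262 0.193 ] (array([0.52700768, 0.19301608, 0.09210666]), np.float64(0.0018930083241360056))
loupe [ 0.46956404 -0.1870386   0.042     ] [ 0.47273556 -0.19749952  0.042     ]
mug [0.7741216  0.08848384 0.09      ] [0.77231253 0.08990941 0.09      ]
carton [ 0.78119724 -0.07431929  0.028     ] [ 0.78159042 -0.07438414  0.028     ]
yel [ 0.52011012 -0.2998368   0.056     ] [ 0.51093205 -0.29668414  0.056     ]
```

```bash
python3 -m pendant '[[-0.0245,-0.18,0.011,0,0,0,0],[-0.0245,-0.18,0.011,0,0,0,0],[-0.0245,-0.18,0.011,0,0,0,0],[-0.0245,-0.18,0.011,0,0,0,0],[-0.0245,-0.18,0.011,0,0,0,0],[-0.0245,-0.18,0.011,0,0,0,0],[-0.0245,-0.18,0.011,0,0,0,0],[-0.0245,-0.18,0.011,0,0,0,0],[-0.0245,-0.18,0.011,0,0,0,0],[-0.0245,-0.18,0.011,0,0,0,0],[-0.0245,-0.18,0.011,0,0,0,0],[0,0,0,0,0,0,0]]' 40
python3 - <<'E'
from workcell import bot
import cv2
o=bot.get_obs();print(o['q'].round(1),o['ee_pos'],o['tcp_rot'])
im=bot.camera("wrist"); cv2.imwrite("pics/w1.png",im[:,:,::-1])
E
```

```text
time: 1.35
ee_pos: [0.6465, -0.2735, 0.1923]
tcp_rot: [179.7, 0.3, -70.2]
wrist_force: [0.2, 0.3, 0.0]
opening: 0.0852
[-2.300e+01  2.730e+01  3.310e+01  9.620e+01  1.000e-01  1.372e+02] [ 0.64649151 -0.27352221  0.19226886] [179.72786243   0.34309061 -70.18472415]
```

View pics/w1.png

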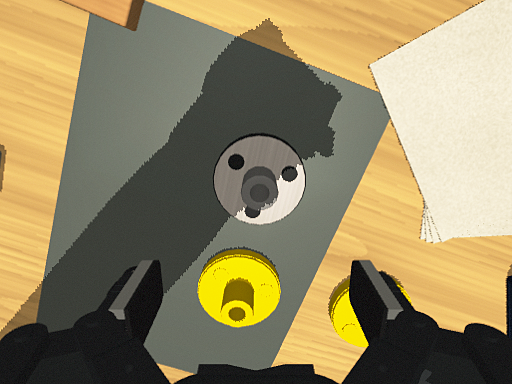

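The wrist view shows the steel reel's disc centre at about (259.5,179) and its sleeve top at (260,193). The yellow one at (238,288) lies beside it.

```bash
python3 - <<'E'
from workcell import bot
from h import *
c=bot.calibration("wrist");o=bot.get_obs()
im=cv2.imread("pics/w1.png"); cv2.imwrite("pics/w1c.png",cv2.resize(im[120:240,200:320],None,fx=5,fy=5,interpolation=cv2.INTER_CUBIC))
print(plane(c,(259.5,179),.02),plane(c,(260,193),.056), plane(c,(238,314),.056))
E
```

```text
[ 0.64111758 -0.27824536  0.02      ] [ 0.63816277 -0.27952238  0.056     ] [ 0.50782356 -0.30286835  0.056     ]
```

View pics/w1c.png

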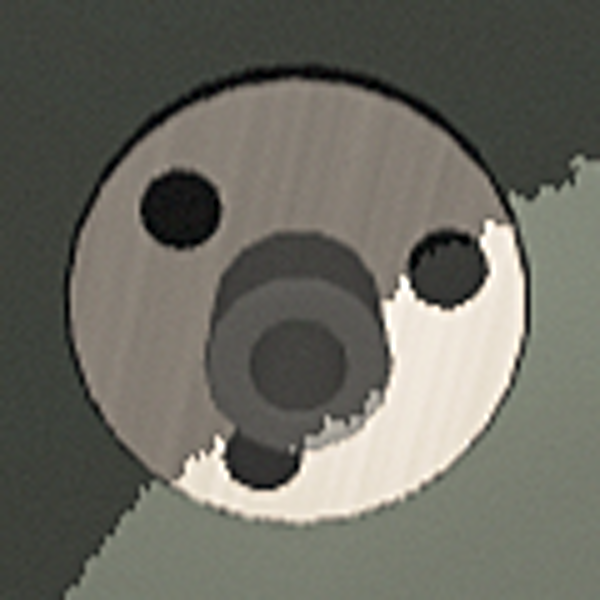

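```bash
cat >> h.py <<'E'
def need(o,p,yaw):
    T=R.from_euler("xyz",o["tcp_rot"],degrees=True)
    s=T.inv().apply(np.array(p)-o["ee_pos"])
    w=(T.inv()*R.from_euler("xyz",[180,0,yaw],degrees=True)).as_rotvec()
    print("shift/.25",(s/.25).round(4),"rot/pi",(w/np.pi).round(4))
def st(o): print(o["time"],o["q"].round(1),o["ee_pos"].round(4),o["tcp_rot"].round(2),"F",o["wrist_force"].round(1),"M",o["torque"].round(2),"op",o["opening"].round(4))
E
python3 - <<'E'
from workcell import bot
from h import *
need(bot.get_obs(),(.6405,-.2785,.0235),-70)
E
```

```text
shift/.25 [0.0117 0.0178 0.6784] rot/pi [ 0.0016  0.0017 -0.0013]
```

```bash
python3 -m pendant '[[0.0107,0.029,0.05,0.0016,0.0017,-0.0013,0],[0,0,0.18,0,0,0,0],[0,0,0.18,0,0,0,0],[0,0,0.1,0,0,0,0.2],[0,0,0,0,0,0,0.2]]' 40
python3 - <<'E'
from workcell import bot
from h import *
o=bot.get_obs();st(o);need(o,(.6405,-.2785,.0235),-70)
im=bot.camera("wrist"); cv2.imwrite("pics/w2.png",im[:,:,::-1])
E
```

```text
time: 1.9
ee_pos: [0.6362, -0.2825, 0.0633]
tcp_rot: [-179.9, -0.2, -70.1]
wrist_force: [-1.0, -0.2, 0.4]
opening: 0.0683Traceback (most recent call last):
  File "<stdin>", line 3, in <module>
  File "h.py", line 24, in st
    def st(o): print(o["time"],o["q"].round(1),o["ee_pos"].round(4),o["tcp_rot"].round(2),"F",o["wrist_force"].round(1),"M",o["torque"].round(2),"op",o["opening"].round(4))
                                                                                                                                                      ^^^^^^^^^^^^^^^^^^
AttributeError: 'float' object has no attribute 'round'
```

```bash
sed -i 's/o\["opening"\].round(4)/round(o["opening"],4)/' h.py
python3 - <<'E'
from workcell import bot
from h import *
o=bot.get_obs();st(o);need(o,(.6405,-.2785,.0235),-70)
im=bot.camera("wrist"); cv2.imwrite("pics/w2.png",im[:,:,::-1])
c=bot.calibration("wrist");print(proj(c,(.6405,-.2785,.056)),c["xyz"])
E
```

```text
1.9 [-2.390e+01  2.490e+01  1.560e+01  8.050e+01 -1.000e-01  1.362e+02] [ 0.6362 -0.2825  0.0633] [-1.7993e+02 -1.5000e-01 -7.0110e+01] F [-1.  -0.2  0.4] M [ 0.09 -0.   -0.08] op 0.0683
shift/.25 [-0.0095 -0.0215  0.1593] rot/pi [-0.0004 -0.0008 -0.0006]
[252.39607636 244.56604209] [ 0.71183989 -0.25360841  0.20929771]
```

View pics/w2.png

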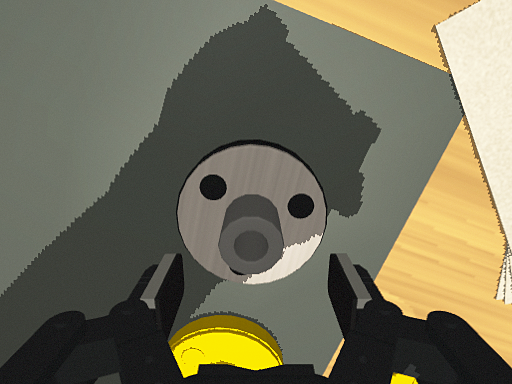

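The sleeve top is seen at (251,242) against a predicted (252,245), so it agrees within about 1 mm. Continuing down.

```bash
python3 -m pendant '[[-0.0095,-0.024,0,0,-0.0008,0,0.2],[0,0,0,0,0,0,0.2],[0,0,0.1,0,0,0,0.2],[0,0,0.055,0,0,0,0.2],[0,0,0,0,0,0,0.2]]' 40
python3 - <<'E'
from workcell import bot
from h import *
o=bot.get_obs();st(o);need(o,(.641,-.2783,.0235),-70)
E
```

```text
time: 2.45
ee_pos: [0.646, -0.2809, 0.0364]
tcp_rot: [-179.3, -0.6, -70.2]
wrist_force: [-0.1, -0.0, -0.4]
opening: 0.0685
2.45 [-23.5  25.7  13.7  77.    0.  136.7] [ 0.646  -0.2809  0.0364] [-179.29   -0.61  -70.17] F [-0.1 -0.  -0.4] M [ 0.01  0.05 -0.  ] op 0.0685
shift/.25 [-0.017   0.0161  0.0513] rot/pi [-0.0039 -0.0034 -0.0009]
```

```bash
python3 -m pendant '[[-0.012,0.014,0.02,-0.0039,-0.0034,0,0.2],[0,0,0,0,0,0,0.2],[0,0,0,0,0,0,0.2]]' 40
python3 - <<'E'
from workcell import bot
from h import *
o=bot.get_obs();st(o);need(o,(.641,-.2783,.0235),-70)
E
```

```text
time: 2.75
ee_pos: [0.6425, -0.2795, 0.0339]
tcp_rot: [-179.9, -0.1, -70.2]
wrist_force: [-0.3, -0.6, -0.3]
opening: 0.0676
2.75 [-23.5  26.2  14.   77.8  -0.  136.7] [ 0.6425 -0.2795  0.0339] [-1.7994e+02 -6.0000e-02 -7.0160e+01] F [-0.3 -0.6 -0.3] M [0.01 0.04 0.04] op 0.0676
shift/.25 [-0.0066  0.0039  0.0418] rot/pi [-0.0003 -0.0003 -0.0009]
```

```bash
python3 -m pendant '[[-0.006,0.004,0.042,0,0,0,0.2],[0,0,0,0,0,0,0.2],[0,0,0,0,0,0,0.2]]' 40
python3 - <<'E'
from workcell import bot
from h import *
o=bot.get_obs();st(o);need(o,(.641,-.2783,.0235),-70)
E
```

```text
time: 3.05
ee_pos: [0.6413, -0.2785, 0.0236]
tcp_rot: [-179.9, -0.1, -70.2]
wrist_force: [-0.4, -0.3, 0.2]
opening: 0.0686
3.05 [-23.5  26.1  12.8  76.5  -0.  136.7] [ 0.6413 -0.2785  0.0236] [-1.7988e+02 -1.1000e-01 -7.0160e+01] F [-0.4 -0.3  0.2] M [ 0.06  0.04 -0.07] op 0.0686
shift/.25 [-0.0013  0.0009  0.0003] rot/pi [-0.0006 -0.0006 -0.0009]
```

Good. Close, then lift a little and look.

```bash
python3 -m pendant '[[0,0,0,0,0,0,1],[0,0,0,0,0,0,1],[0,0,0,0,0,0,1],[0,0,0,0,0,0,1],[0,0,0,0,0,0,1],[0,0,0,0,0,0,1],[0,0,0,0,0,0,1]]' 60
python3 - <<'E'
from workcell import bot
from h import *
o=bot.get_obs();st(o)
E
```

```text
time: 3.75
ee_pos: [0.6414, -0.2786, 0.0239]
tcp_rot: [-179.9, -0.1, -70.2]
wrist_force: [-0.1, -0.6, -0.6]
opening: 0.033
3.75 [-23.5  26.1  12.8  76.5   0.  136.7] [ 0.6414 -0.2786  0.0239] [-1.7987e+02 -1.2000e-01 -7.0160e+01] F [-0.1 -0.6 -0.6] M [0.09 0.03 0.04] op 0.033
```

```bash
python3 -m pendant '[[0,0,-0.06,0,0,0,1],[0,0,-0.15,0,0,0,1],[0,0,-0.18,0,0,0,1],[0,0,-0.12,0,0,0,1],[0,0,0,0,0,0,1],[0,0,0,0,0,0,1]]' 60
python3 - <<'E'
from workcell import bot
from h import *
o=bot.get_obs();st(o);need(o,(.5265,.0425,.155),-70)
im=bot.camera("wrist"); cv2.imwrite("pics/w3.png",im[:,:,::-1])
im=bot.camera("scene"); cv2.imwrite("pics/s3.png",im[:,:,::-1])
E
```

```text
time: 4.35
ee_pos: [0.6397, -0.2779, 0.1588]
tcp_rot: [-179.9, -0.1, -70.2]
wrist_force: [-0.7, 0.2, -2.3]
opening: 0.0329
4.35 [-23.5  25.2  26.5  91.2  -0.  136.7] [ 0.6397 -0.2779  0.1588] [-1.7994e+02 -6.0000e-02 -7.0160e+01] F [-0.7  0.2 -2.3] M [-0.01  0.   -0.01] op 0.0329
shift/.25 [-1.3592 -0.0088  0.0137] rot/pi [-0.0003 -0.0003 -0.0009]
```

View pics/w3.png

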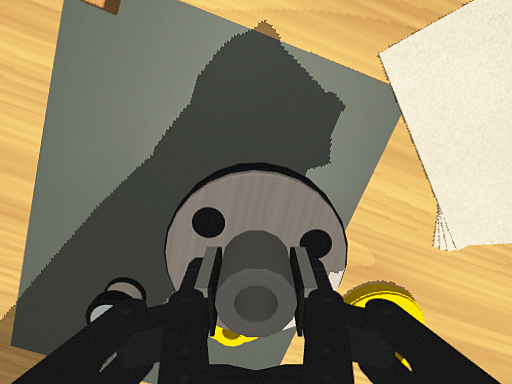

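View pics/s3.png

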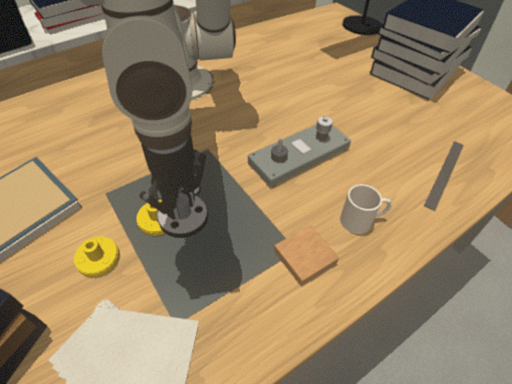

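Reel is held, with the sleeve top at wrist (258,302). I'll go to a spot inward of the spindle so the wrist camera sees the spindle ahead of the reel.

```bash
python3 -m pendant '[[-0.1,0.035,-0.005,0,0,0,1],[-0.16,0.056,-0.005,0,0,0,1],[-0.16,0.056,-0.005,0,0,0,1],[-0.16,0.056,-0.005,0,0,0,1],[-0.16,0.056,-0.005,0,0,0,1],[-0.16,0.056,-0.005,0,0,0,1],[-0.16,0.056,-0.005,0,0,0,1],[-0.16,0.056,-0.005,0,0,0,1],[-0.1,0.035,-0.005,0,0,0,1],[0,0,0,0,0,0,1],[0,0,0,0,0,0,1],[0,0,0,0,0,0,1]]' 60
python3 - <<'E'
from workcell import bot
from h import *
o=bot.get_obs();st(o);need(o,(.5265,.0425,.155),-70)
im=bot.camera("wrist"); cv2.imwrite("pics/w4.png",im[:,:,::-1])
c=bot.calibration("wrist");print(proj(c,(.5265,.0425,.1)),proj(c,(.527,.193,.093)))
E
```

```text
time: 5.65
ee_pos: [0.4021, 0.0031, 0.1518]
tcp_rot: [178.7, 0.8, -70.2]
wrist_force: [0.1, 0.7, -1.7]
opening: 0.0329
5.65 [  0.2 -14.7 -17.1  89.1   0.3 160.4] [0.4021 0.0031 0.1518] [178.73   0.79 -70.23] F [ 0.1  0.7 -1.7] M [-0.04 -0.05  0.  ] op 0.0329
shift/.25 [ 0.0197 -0.521  -0.0246] rot/pi [ 0.007   0.0044 -0.0012]
[268.45615025 -13.7661966 ] [ -18.75764653 -126.91590748]
```

View pics/w4.png

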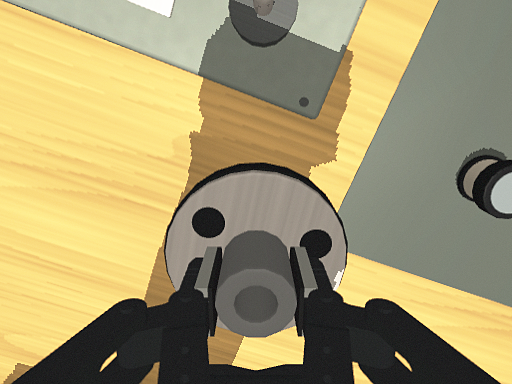

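```bash
python3 -m pendant '[[0.005,-0.09,-0.025,0.007,0.0044,0,1],[0.005,-0.09,-0.025,0,0,0,1],[0,0,0,0,0,0,1],[0,0,0,0,0,0,1]]' 60
python3 - <<'E'
from workcell import bot
from h import *
o=bot.get_obs();st(o);need(o,(.5265,.0425,.155),-70)
im=bot.camera("wrist"); cv2.imwrite("pics/w5.png",im[:,:,::-1])
c=bot.calibration("wrist");print(proj(c,(.5265,.0425,.1)),proj(c,(.527,.193,.093)))
im=im[:,:,::-1]
a=cv2.resize(im[0:130,180:330],None,fx=4,fy=4,interpolation=cv2.INTER_CUBIC);cv2.imwrite("pics/w5c.png",a)
E
```

```text
time: 6.1
ee_pos: [0.4478, 0.0133, 0.1618]
tcp_rot: [179.8, 0.0, -70.5]
wrist_force: [-0.9, 0.8, -2.3]
opening: 0.0329
6.1 [  1.7  -9.6 -11.7  88.1  -0.  162.2] [0.4478 0.0133 0.1618] [ 1.7979e+02  2.0000e-02 -7.0510e+01] F [-0.9  0.8 -2.3] M [-0.03  0.1   0.04] op 0.0329
shift/.25 [-0.005  -0.3356  0.0258] rot/pi [ 0.0012  0.0001 -0.0029]
[255.31980046  84.21652472] [ 6.11283185 -8.7896813 ]
```

View pics/w5.png

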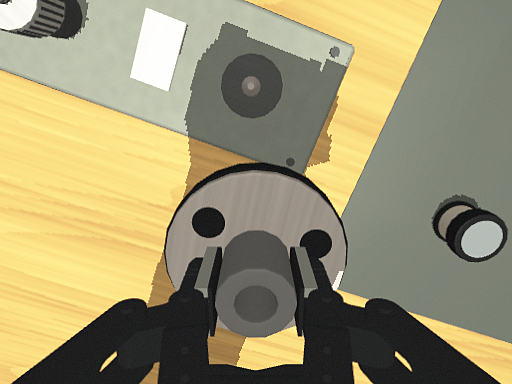

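View pics/w5c.png

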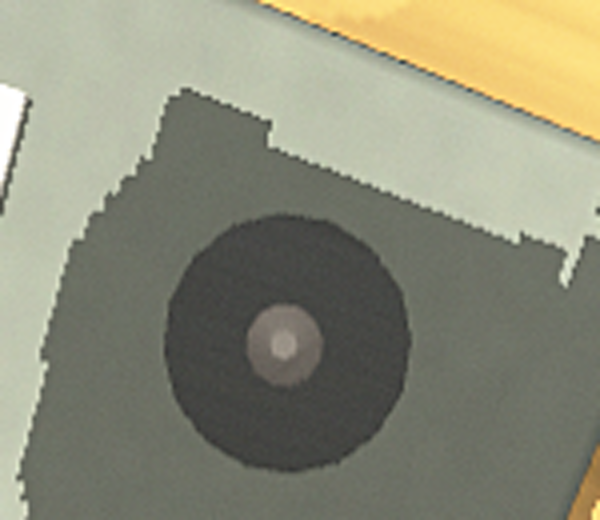

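```bash
python3 - <<'E'
from workcell import bot
from h import *
im=cv2.imread("pics/w5.png")
cv2.imwrite("pics/w5d.png",cv2.resize(im[150:350,150:360],None,fx=3,fy=3,interpolation=cv2.INTER_CUBIC))
c=bot.calibration("wrist");o=bot.get_obs()
print("spin tip",plane(c,(251,86),.1),"seat",plane(c,(251.7,85.7),.06))
z=o["ee_pos"][2]
for p in [(256.5,302),(256.5,303)]:
  print("hub",plane(c,p,z+.0325)-o["ee_pos"])
E
```

```text
spin tip [0.5247005  0.04458459 0.1       ] seat [0.52518258 0.04475364 0.06      ]
hub [0.00010013 0.00092859 0.0325    ]
hub [-0.00034612  0.00077048  0.0325    ]
```

View pics/w5d.png

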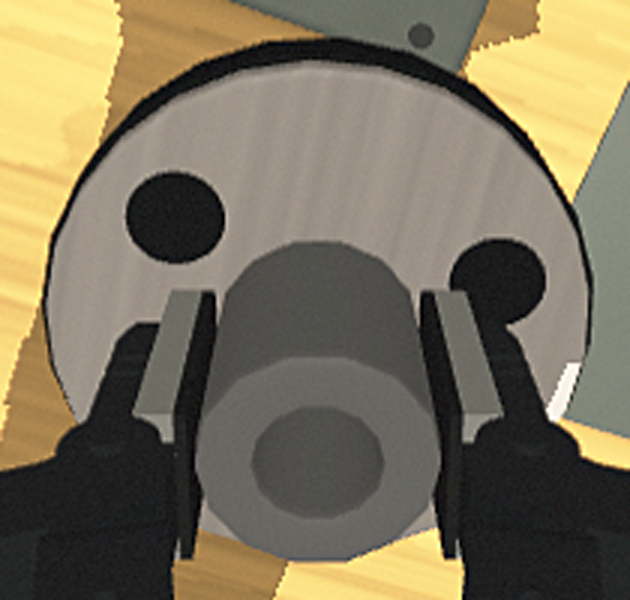

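Spindle tip is at wrist (251,86), giving (0.525,0.0446). The reel axis lies within 1 mm of the TCP. Moving above the spindle.

```bash
python3 -m pendant '[[-0.002,-0.1,0.005,0.0012,0,-0.0029,1],[-0.002,-0.13,0.01,0,0,0,1],[-0.002,-0.1,0.01,0,0,0,1],[0,0,0,0,0,0,1],[0,0,0,0,0,0,1],[0,0,0,0,0,0,1]]' 60
python3 - <<'E'
from workcell import bot
from h import *
o=bot.get_obs();st(o);need(o,(.525,.044,.137),-70)
E
```

```text
time: 6.75
ee_pos: [0.5241, 0.0403, 0.1535]
tcp_rot: [179.8, 0.1, -70.2]
wrist_force: [-0.7, 0.2, -1.4]
opening: 0.0327
6.75 [  4.4   1.   -2.7  86.6  -0.  164.6] [0.5241 0.0403 0.1535] [ 1.7978e+02  6.0000e-02 -7.0220e+01] F [-0.7  0.2 -1.4] M [0.01 0.05 0.01] op 0.0327
shift/.25 [-0.0126 -0.0085  0.0659] rot/pi [ 0.0012  0.0003 -0.0012]
```

```bash
python3 -m pendant '[[-0.0126,-0.0085,0.03,0.0012,0.0003,-0.0012,1],[0,0,0,0,0,0,1],[0,0,0,0,0,0,1]]' 60
python3 - <<'E'
from workcell import bot
from h import *
o=bot.get_obs();st(o);need(o,(.525,.044,.137),-70)
for n in("scene","side"):
  im=bot.camera(n)[:,:,::-1]; cv2.imwrite(f"pics/{n}6.png",im)
s=cv2.imread("pics/scene6.png")[90:190,230:360];d=cv2.imread("pics/side6.png")[190:310,210:340]
f=lambda a:cv2.resize(a,(390,int(a.shape[0]*3)),interpolation=cv2.INTER_CUBIC)
a=np.zeros((360,790,3),np.uint8);a[:300,:390]=f(s);a[:360,400:790]=f(d);cv2.imwrite("pics/c6.png",a)
E
```

```text
time: 7.05
ee_pos: [0.5236, 0.0434, 0.1459]
tcp_rot: [-180.0, -0.0, -70.0]
wrist_force: [-0.3, 0.1, -2.1]
opening: 0.0326
7.05 [  4.7   0.7  -3.8  85.4   0.  164.8] [0.5236 0.0434 0.1459] [-1.7996e+02 -1.0000e-02 -7.0050e+01] F [-0.3  0.1 -2.1] M [0.02 0.01 0.02] op 0.0326
shift/.25 [-0.0002 -0.0061  0.0356] rot/pi [-0.0002 -0.     -0.0003]
```

View pics/c6.png

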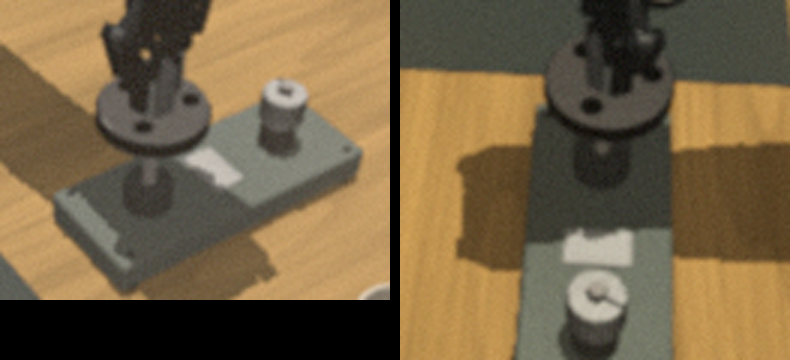

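```bash
python3 - <<'E'
from workcell import bot
from h import *
p=bot.get_obs()["ee_pos"]
for n,ox,oy,a in(("scene",230,90,0),("side",210,190,400)):
  c=bot.calibration(n)
  for nm,q in(("disc",(p[0]-.0003,p[1]+.0008,p[2]-.0035)),("seat",(.525,.0446,.06)),("spmid",(.525,.0446,.09))):
    u=proj(c,q); print(n,nm,((u-[ox,oy])*3+[a,0]).round(1))
E
python3 - <<'E'
import cv2
a=cv2.imread("pics/c6.png")
cv2.imwrite("pics/c6b.png",cv2.resize(a[50:230,540:690],None,fx=3.3,fy=3.3))
E
```

```text
scene disc [153.4 100.5]
scene seat [147.9 177.1]
scene spmid [150.3 150.7]
side disc [608.   77.5]
side seat [601.7 149. ]
side spmid [603.1 124. ]
```

View pics/c6b.png

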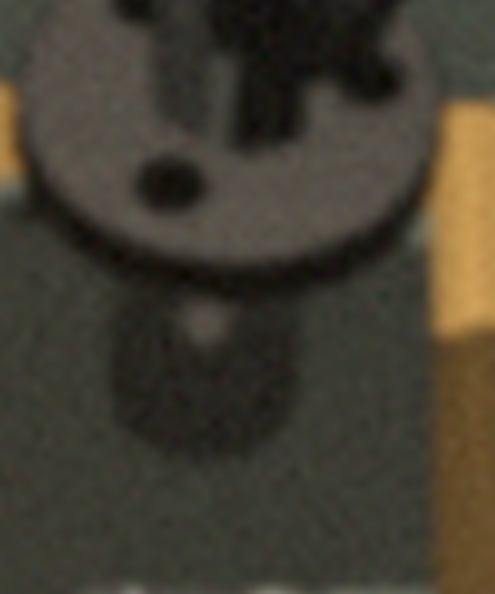

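Projections agree with the pictures to about 1 px (disc at crop (609,78), spindle column about 602). I'll nudge +x and lower over the taper.

```bash
python3 -m pendant '[[0.001,-0.008,0.0,0,0,0,1],[0,0,0,0,0,0,1],[0,0,0.05,0,0,0,1],[0,0,0.05,0,0,0,1],[0,0,0,0,0,0,1]]' 60
python3 - <<'E'
from workcell import bot
from h import *
o=bot.get_obs();st(o);need(o,(.525,.044,.085),-70)
E
```

```text
time: 7.65
ee_pos: [0.526, 0.0439, 0.1189]
tcp_rot: [-179.9, -0.0, -70.0]
wrist_force: [-0.1, 0.3, -1.1]
opening: 0.0328
7.65 [  4.8   1.1  -6.4  82.4   0.  164.8] [0.526  0.0439 0.1189] [-1.7994e+02 -2.0000e-02 -7.0050e+01] F [-0.1  0.3 -1.1] M [ 0.03  0.01 -0.02] op 0.0328
shift/.25 [-0.0017  0.0036  0.1355] rot/pi [-0.0003 -0.0001 -0.0003]
```

```bash
python3 -m pendant '[[-0.001,0.003,0.05,0,0,0,1],[0,0,0.04,0,0,0,1],[0,0,0,0,0,0,1]]' 60
python3 - <<'E'
from workcell import bot
from h import *
o=bot.get_obs();st(o);need(o,(.525,.044,.085),-70)
E
```

```text
time: 7.95
ee_pos: [0.5245, 0.0438, 0.0933]
tcp_rot: [180.0, 0.0, -70.0]
wrist_force: [-0.2, -0.8, -1.6]
opening: 0.0331
7.95 [  4.8   1.3  -9.   79.7   0.  164.8] [0.5245 0.0438 0.0933] [ 1.7996e+02  1.0000e-02 -7.0040e+01] F [-0.2 -0.8 -1.6] M [-0.    0.03  0.02] op 0.0331
shift/.25 [ 0.0001 -0.0022  0.0333] rot/pi [ 0.0002  0.0001 -0.0002]
```

```bash
python3 -m pendant '[[0,-0.002,0.026,0,0,0,1],[0,0,0,0,0,0,1],[0,0,0.008,0,0,0,1],[0,0,0,0,0,0,1]]' 60
python3 - <<'E'
from workcell import bot
from h import *
o=bot.get_obs();st(o);need(o,(.525,.044,.084),-70)
E
```

```text
time: 8.35
ee_pos: [0.5251, 0.044, 0.0843]
tcp_rot: [180.0, 0.0, -70.0]
wrist_force: [-0.5, -0.6, -1.4]
opening: 0.033
8.35 [  4.8   1.5  -9.8  78.7   0.  164.8] [0.5251 0.044  0.0843] [ 1.7998e+02  1.0000e-02 -7.0040e+01] F [-0.5 -0.6 -1.4] M [ 0.02 -0.01  0.02] op 0.033
shift/.25 [0.     0.0005 0.0011] rot/pi [ 0.0001  0.     -0.0002]
```

```bash
python3 -m pendant '[[0,0,0.005,0,0,0,1],[0,0,0,0,0,0,1]]' 60;python3 -m pendant '[[0,0,0.005,0,0,0,1],[0,0,0,0,0,0,1]]' 60

```

```text
time: 8.55
ee_pos: [0.5256, 0.0441, 0.0842]
tcp_rot: [-179.9, -0.0, -70.0]
wrist_force: [-0.0, 0.1, -2.0]
opening: 0.0327
time: 8.75
ee_pos: [0.526, 0.0441, 0.084]
tcp_rot: [-179.8, -0.0, -70.0]
wrist_force: [-0.3, 0.1, -1.9]
opening: 0.0324
```

```bash
python3 -m pendant '[[0,0,0,0,0,0,0.2],[0,0,0,0,0,0,0.2],[0,0,0,0,0,0,0.2],[0,0,0,0,0,0,0.2]]' 40
python3 - <<'E'
from workcell import bot
from h import *
o=bot.get_obs();st(o)
im=bot.camera("wrist"); cv2.imwrite("pics/w7.png",im[:,:,::-1])
c=bot.calibration("wrist");print(proj(c,(.525,.0446,.1)),proj(c,(.525,.0446,.116)))
E
```

```text
time: 9.15
ee_pos: [0.5264, 0.0441, 0.0841]
tcp_rot: [-179.8, -0.1, -70.0]
wrist_force: [-0.1, 0.8, 0.2]
opening: 0.0681
9.15 [  4.8   1.5  -9.9  78.5   0.  164.8] [0.5264 0.0441 0.0841] [-1.798e+02 -5.000e-02 -7.004e+01] F [-0.1  0.8  0.2] M [-0.   -0.02  0.01] op 0.0681
[256.34112882 281.89829051] [256.51247682 303.86434892]
```

View pics/w7.png

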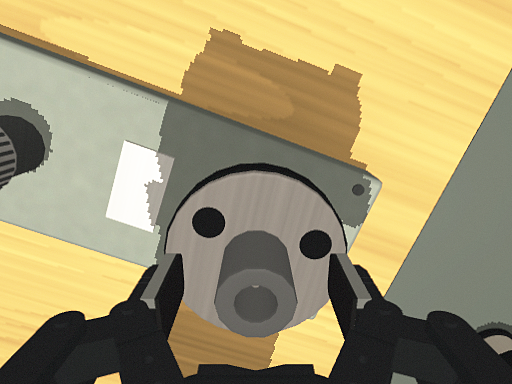

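Reel is over the spindle: the tip shows inside the bore at (255,286) and the disc looks level. Rise, move over to the nut, then unwind the wrist.

```bash
python3 -m pendant '[[0,0,-0.04,0,0,0,0],[0,0,-0.14,0,0,0,0],[0,0,-0.18,0,0,0,0],[0,0,-0.14,0,0,0,0],[0,0,0,0,0,0,0],[-0.14,-0.05,0,0,0,0,0],[-0.14,-0.05,0,0,0,0,0],[-0.14,-0.05,0,0,0,0,0],[-0.12,-0.04,0,0,0,0,0],[0,0,0,0,0,0,0]]' 40
python3 -m pendant '[[0,0,0,0,0,-0.047,0],[0,0,0,0,0,-0.047,0],[0,0,0,0,0,-0.047,0],[0,0,0,0,0,-0.047,0],[0,0,0,0,0,-0.047,0],[0,0,0,0,0,-0.047,0],[0,0,0,0,0,-0.047,0],[0,0,0,0,0,-0.047,0],[0,0,0,0,0,-0.047,0],[0,0,0,0,0,-0.047,0],[0,0,0,0,0,-0.047,0],[0,0,0,0,0,-0.047,0]]'
python3 -m pendant '[[0,0,0,0,0,-0.047,0],[0,0,0,0,0,-0.047,0],[0,0,0,0,0,-0.047,0],[0,0,0,0,0,-0.047,0],[0,0,0,0,0,-0.047,0],[0,0,0,0,0,-0.047,0],[0,0,0,0,0,-0.047,0],[0,0,0,0,0,-0.047,0],[0,0,0,0,0,-0.047,0],[0,0,0,0,0,-0.047,0],[0,0,0,0,0,-0.047,0],[0,0,0,0,0,-0.047,0]]'
python3 - <<'E'
from workcell import bot
from h import *
o=bot.get_obs();st(o)
E
```

```text
time: 10.2
ee_pos: [0.5244, 0.1901, 0.2175]
tcp_rot: [-179.7, -0.0, -69.9]
wrist_force: [-0.3, -0.5, -0.7]
opening: 0.0854
time: 11.4
ee_pos: [0.5232, 0.1855, 0.2165]
tcp_rot: [179.9, -0.1, 33.1]
wrist_force: [-0.7, 0.2, -0.2]
opening: 0.0855
time: 12.6
ee_pos: [0.5224, 0.1781, 0.216]
tcp_rot: [-179.8, 0.2, 136.3]
wrist_force: [0.2, -0.8, -1.0]
opening: 0.0853
12.6 [ 18.9   5.1   8.5  93.5  -0.2 -27.3] [0.5224 0.1781 0.216 ] [-1.7980e+02  1.5000e-01  1.3625e+02] F [ 0.2 -0.8 -1. ] M [ 0.02  0.04 -0.04] op 0.0853
```

```bash
python3 -m pendant '[[0,0,0,0,0,-0.047,0],[0,0,0,0,0,-0.047,0],[0,0,0,0,0,-0.047,0],[0,0,0,0,0,-0.047,0],[0,0,0,0,0,-0.047,0],[0,0,0,0,0,-0.047,0],[0,0,0,0,0,-0.047,0],[0,0,0,0,0,-0.047,0],[0,0,0,0,0,0,0],[0,0,0,0,0,0,0]]'
python3 - <<'E'
from workcell import bot
from h import *
o=bot.get_obs();st(o);need(o,(.527,.193,.216),o["tcp_rot"][2])
im=bot.camera("wrist"); cv2.imwrite("pics/w8.png",im[:,:,::-1])
c=bot.calibration("wrist");print(proj(c,(.525,.0446,.1)),proj(c,(.527,.193,.093)))
E
```

```text
time: 13.6
ee_pos: [0.5217, 0.1724, 0.2156]
tcp_rot: [-179.7, -0.3, -155.2]
wrist_force: [-0.7, 0.1, -0.5]
opening: 0.085
13.6 [ 18.4   4.9   8.2  93.6  -0.3 -96.4] [0.5217 0.1724 0.2156] [-179.73   -0.3  -155.17] F [-0.7  0.1 -0.5] M [-0.03  0.04  0.01] op 0.085
shift/.25 [-0.0537  0.0661 -0.0021] rot/pi [-0.0015 -0.0016  0.    ]
[325.62214435  35.75085447] [239.82839414 207.52169285]
```

View pics/w8.png

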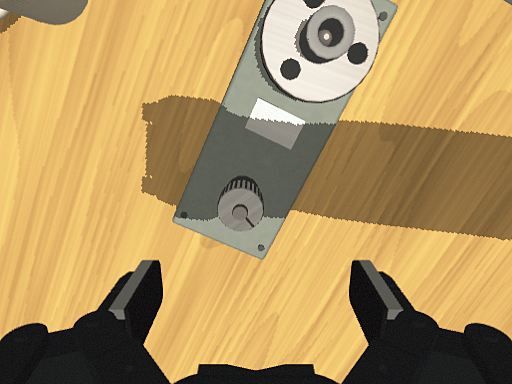

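The reel sits seated on the spindle at wrist (325,36). Nut top is at (240,208) against a predicted (240,207.5), so the nut axis is at (0.527,0.193).

```bash
python3 -m pendant '[[-0.0537,0.066,0,-0.0015,-0.0016,0,0],[0,0,0,0,0,0,0],[0,0,0,0,0,0,0],[0,0,0.12,0,0,0,0],[0,0,0.12,0,0,0,0],[0,0,0.1,0,0,0,0],[0,0,0,0,0,0,0],[0,0,0,0,0,0,0]]'
python3 - <<'E'
from workcell import bot
from h import *
o=bot.get_obs();st(o);need(o,(.527,.193,.061),-155)
im=bot.camera("wrist"); cv2.imwrite("pics/w9.png",im[:,:,::-1])
c=bot.calibration("wrist");print(proj(c,(.527,.193,.093)),proj(c,(.527,.193,.101)))
E
```

```text
time: 14.45
ee_pos: [0.5271, 0.1905, 0.1299]
tcp_rot: [-179.9, 0.1, -156.2]
wrist_force: [0.7, -0.4, 0.7]
opening: 0.0852
14.45 [ 19.9   5.5  -0.6  83.8  -0.1 -93.9] [0.5271 0.1905 0.1299] [-1.7992e+02  9.0000e-02 -1.5616e+02] F [ 0.7 -0.4  0.7] M [-0.02  0.01  0.08] op 0.0852
shift/.25 [-0.0032  0.0096  0.2755] rot/pi [-0.0005  0.0005 -0.0064]
[254.92646769 232.81528305] [254.88054476 238.51755265]
```

View pics/w9.png

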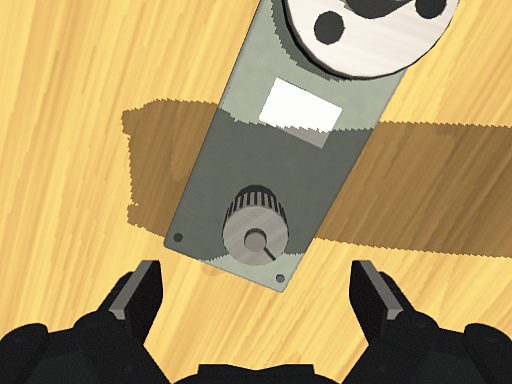

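```bash
python3 -m pendant '[[-0.003,0.0096,0.05,0,0,0,0],[0,0,0.1,0,0,0,0],[0,0,0.1,0,0,0,0],[0,0,0.02,0,0,0,0],[0,0,0,0,0,0,0],[0,0,0,0,0,0,0]]'
python3 - <<'E'
from workcell import bot
from h import *
o=bot.get_obs();st(o);need(o,(.527,.193,.061),-155)
E
```

```text
time: 15.1
ee_pos: [0.5303, 0.1946, 0.0658]
tcp_rot: [-179.9, 0.6, -156.2]
wrist_force: [-0.2, -0.8, -0.1]
opening: 0.0856
15.1 [ 20.2   6.4  -6.7  76.3  -0.1 -93.6] [0.5303 0.1946 0.0658] [-179.88    0.63 -156.23] F [-0.2 -0.8 -0.1] M [-0.04 -0.01 -0.04] op 0.0856
shift/.25 [ 0.0149 -0.0004  0.0192] rot/pi [-0.0007  0.0035 -0.0068]
```

```bash
python3 -m pendant '[[0.0149,0,0.019,-0.0007,0.0035,0,0.2],[0,0,0,0,0,0,0.2],[0,0,0,0,0,0,0.2]]' 40
python3 - <<'E'
from workcell import bot
from h import *
o=bot.get_obs();st(o);need(o,(.527,.193,.061),-155)
im=bot.camera("wrist"); cv2.imwrite("pics/w10.png",im[:,:,::-1])
c=bot.calibration("wrist");print(proj(c,(.527,.193,.093)),proj(c,(.527,.193,.101)))
E
```

```text
time: 15.4
ee_pos: [0.528, 0.1935, 0.0636]
tcp_rot: [180.0, 0.2, -156.2]
wrist_force: [-0.2, 0.5, 0.5]
opening: 0.0681
15.4 [ 20.1   6.6  -6.8  76.5   0.  -93.6] [0.528  0.1935 0.0636] [ 1.8000e+02  1.7000e-01 -1.5624e+02] F [-0.2  0.5  0.5] M [-0.   -0.01  0.01] op 0.0681
shift/.25 [ 0.0045 -0.0001  0.0103] rot/pi [ 0.      0.0009 -0.0069]
[259.0633358  294.92861458] [259.21588245 307.2909494 ]
```

View pics/w10.png

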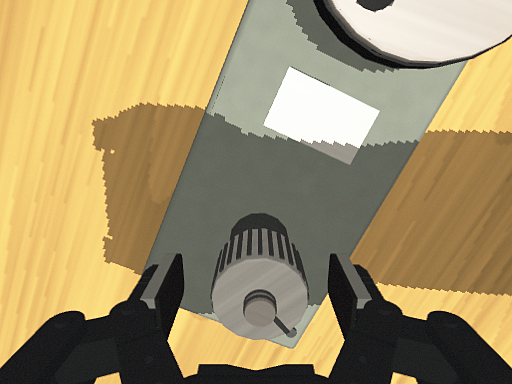

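Nut centred at (260,297) between the pads, with an index line on its top pointing to (293,332). Close on it.

```bash
python3 -m pendant '[[0.005,-0.002,0.012,0,0.0009,0,0.2],[0,0,0,0,0,0,0.5],[0,0,0,0,0,0,1],[0,0,0,0,0,0,1],[0,0,0,0,0,0,1],[0,0,0,0,0,0,1],[0,0,0,0,0,0,1]]' 40
python3 - <<'E'
from workcell import bot
from h import *
o=bot.get_obs();st(o)
im=bot.camera("wrist"); cv2.imwrite("pics/w11.png",im[:,:,::-1])
E
```

```text
time: 16.15
ee_pos: [0.5268, 0.1923, 0.0611]
tcp_rot: [-180.0, -0.0, -156.2]
wrist_force: [-1.2, -0.4, 1.9]
opening: 0.0392
16.15 [ 20.1   6.6  -7.   76.4  -0.  -93.7] [0.5268 0.1923 0.0611] [-1.8000e+02 -1.0000e-02 -1.5624e+02] F [-1.2 -0.4  1.9] M [-0.06  0.21  0.03] op 0.0392
```

View pics/w11.png

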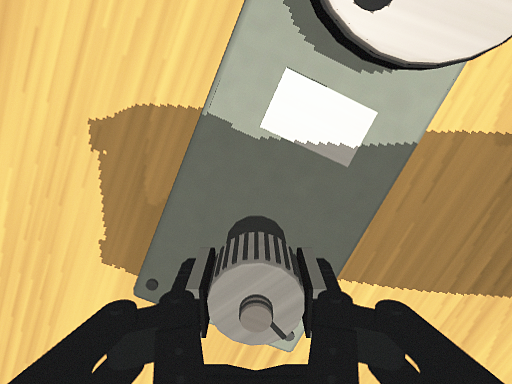

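```bash
python3 -m pendant '[[0,0,0.0008,0,0,0.03,1],[0,0,0.0008,0,0,0.047,1],[0,0,0.0008,0,0,0.047,1],[0,0,0.0008,0,0,0.047,1],[0,0,0,0,0,0,1]]' 40
python3 - <<'E'
from workcell import bot
from h import *
o=bot.get_obs();st(o);need(o,(.527,.193,.061),o["tcp_rot"][2])
im=bot.camera("wrist"); cv2.imwrite("pics/w12.png",im[200:384,130:390,::-1])
E
```

```text
time: 16.7
ee_pos: [0.5259, 0.1922, 0.0603]
tcp_rot: [-180.0, -0.1, 172.2]
wrist_force: [-0.6, -0.4, 1.0]
opening: 0.039
16.7 [ 20.1   6.6  -7.1  76.4   0.  -62.1] [0.5259 0.1922 0.0603] [-1.7996e+02 -1.0000e-01  1.7220e+02] F [-0.6 -0.4  1. ] M [-0.14  0.1  -0.01] op 0.039
shift/.25 [-0.004   0.0039 -0.0027] rot/pi [-0.0002 -0.0006  0.    ]
```

View pics/w12.png

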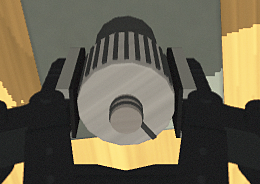

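The nut follows the jaws (the index line is unchanged relative to the gripper) and forces are small. Continue.

```bash
python3 -m pendant '[[0,0.002,0.0008,0,0,0.047,1],[0,0.002,0.0008,0,0,0.047,1],[0,0,0.0008,0,0,0.047,1],[0,0,0.0008,0,0,0.047,1],[0,0,0.0008,0,0,0.047,1],[0,0,0.0008,0,0,0.047,1],[0,0,0.0008,0,0,0.047,1],[0,0,0,0,0,0,1]]' 40
python3 - <<'E'
from workcell import bot
from h import *
o=bot.get_obs();st(o);need(o,(.527,.193,.061),o["tcp_rot"][2])
im=bot.camera("wrist"); cv2.imwrite("pics/w13.png",im[200:384,130:390,::-1])
E
```

```text
time: 17.55
ee_pos: [0.5246, 0.1931, 0.059]
tcp_rot: [-179.7, -0.1, 113.3]
wrist_force: [-0.8, -0.5, 1.5]
opening: 0.0388
17.55 [20.2  6.6 -7.2 76.4  0.1 -3.1] [0.5246 0.1931 0.059 ] [-1.7974e+02 -7.0000e-02  1.1325e+02] F [-0.8 -0.5  1.5] M [-0.2   0.16 -0.1 ] op 0.0388
shift/.25 [-0.0043  0.0085 -0.0079] rot/pi [-0.0014 -0.0004  0.    ]
```

View pics/w13.png

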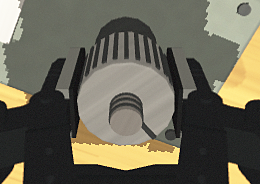

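```bash
python3 -m pendant '[[-0.002,0.006,0,0,0,0.047,1],[-0.002,0.003,0.0008,0,0,0.047,1],[0,0,0.0008,0,0,0.025,1],[0,0,0,0,0,0,1]]' 40
python3 -m pendant '[[0,0,0.0008,0,0,0.04,1],[0,0,0,0,0,0,1]]'
python3 - <<'E'
from workcell import bot
from h import *
o=bot.get_obs();st(o);need(o,(.527,.193,.061),o["tcp_rot"][2])
im=bot.camera("wrist"); cv2.imwrite("pics/w14.png",im[200:384,130:390,::-1])
E
```

```text
time: 18.0
ee_pos: [0.5244, 0.1937, 0.0586]
tcp_rot: [-179.4, -0.1, 93.0]
wrist_force: [0.5, -1.0, 0.5]
opening: 0.0389
time: 18.2
ee_pos: [0.5244, 0.1939, 0.0585]
tcp_rot: [-179.4, -0.0, 86.5]
wrist_force: [-1.4, -1.1, 1.5]
opening: 0.0394
18.2 [20.2  6.9 -6.9 76.6  0.3 23.7] [0.5244 0.1939 0.0585] [-1.7942e+02 -3.0000e-02  8.6490e+01] F [-1.4 -1.1  1.5] M [-0.05  0.29 -0.07] op 0.0394
shift/.25 [-0.0028  0.0103 -0.0102] rot/pi [-0.0032 -0.0002  0.    ]
```

View pics/w14.png

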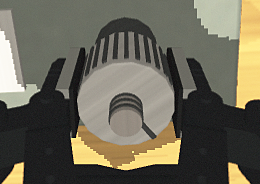

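```bash
python3 -m pendant '[[0,0.006,0.0005,-0.003,0,0.045,1],[0,0,0,0,0,0,1]]'
python3 -m pendant '[[0,0,0.0008,0,0,0.045,1],[0,0,0,0,0,0,1]]'
python3 - <<'E'
from workcell import bot
from h import *
o=bot.get_obs();st(o);need(o,(.527,.193,.061),o["tcp_rot"][2])
im=bot.camera("wrist"); cv2.imwrite("pics/w15.png",im[200:384,130:390,::-1])
E
```

```text
time: 18.45
ee_pos: [0.5245, 0.194, 0.0583]
tcp_rot: [-179.8, -0.0, 79.2]
wrist_force: [-0.2, 0.4, 1.5]
opening: 0.039
time: 18.65
ee_pos: [0.5246, 0.1942, 0.0581]
tcp_rot: [-179.8, -0.0, 71.7]
wrist_force: [-2.0, -0.6, 1.7]
opening: 0.0393
18.65 [20.3  6.6 -7.3 76.2  0.1 38.6] [0.5246 0.1942 0.0581] [-179.81   -0.     71.67] F [-2.  -0.6  1.7] M [-0.07  0.24 -0.08] op 0.0393
shift/.25 [-0.0017  0.0106 -0.0115] rot/pi [-0.0011 -0.      0.    ]
```

View pics/w15.png

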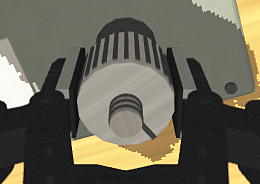

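```bash
python3 -m pendant '[[0,0.004,0.0008,0,0,0.045,1],[0,0,0,0,0,0,1]]'
python3 -c "
from workcell import bot
from h import *
st(bot.get_obs())"
python3 -m pendant '[[0,0,0.0008,0,0,0.045,1],[0,0,0,0,0,0,1]]'
python3 - <<'E'
from workcell import bot
from h import *
o=bot.get_obs();st(o);need(o,(.527,.193,.061),o["tcp_rot"][2])
im=bot.camera("wrist"); cv2.imwrite("pics/w16.png",im[200:384,130:390,::-1])
E
```

```text
time: 18.9
ee_pos: [0.5246, 0.1945, 0.058]
tcp_rot: [-179.7, 0.0, 64.5]
wrist_force: [-1.1, -1.1, 2.9]
opening: 0.0391
18.9 [20.2  6.7 -7.2 76.3  0.2 45.8] [0.5246 0.1945 0.058 ] [-1.7967e+02  1.0000e-02  6.4450e+01] F [-1.1 -1.1  2.9] M [-0.11  0.17 -0.08] op 0.0391
time: 19.1
ee_pos: [0.5248, 0.1946, 0.0578]
tcp_rot: [-179.7, 0.0, 57.0]
wrist_force: [-2.6, 0.4, 1.5]
opening: 0.0389
19.1 [20.2  6.7 -7.2 76.3  0.2 53.2] [0.5248 0.1946 0.0578] [-1.7967e+02  3.0000e-02  5.7030e+01] F [-2.6  0.4  1.5] M [ 0.09  0.35 -0.09] op 0.0389
shift/.25 [-0.0006  0.011  -0.013 ] rot/pi [-0.0018  0.0002 -0.    ]
```

View pics/w16.png

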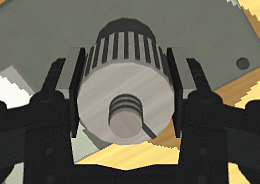

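```bash
python3 -m pendant '[[0,0,0.0006,0,0,0.04,1],[0,0,0,0,0,0,1]]'
python3 -c "
from workcell import bot
from h import *
st(bot.get_obs())"
python3 -m pendant '[[0,0,0.0005,0,0,0.04,1],[0,0,0,0,0,0,1]]'
python3 - <<'E'
from workcell import bot
from h import *
o=bot.get_obs();st(o);need(o,(.527,.193,.061),o["tcp_rot"][2])
im=bot.camera("wrist"); cv2.imwrite("pics/w17.png",im[200:384,130:390,::-1])
E
```

```text
time: 19.35
ee_pos: [0.5249, 0.1948, 0.0577]
tcp_rot: [-179.7, 0.1, 50.8]
wrist_force: [-2.0, 0.4, 1.5]
opening: 0.0391
19.35 [20.2  6.7 -7.2 76.2  0.3 59.4] [0.5249 0.1948 0.0577] [-1.7967e+02  5.0000e-02  5.0800e+01] F [-2.   0.4  1.5] M [0.05 0.37 0.18] op 0.0391
time: 19.55
ee_pos: [0.5251, 0.1947, 0.0576]
tcp_rot: [-179.7, 0.1, 44.5]
wrist_force: [-2.3, 0.0, 1.8]
opening: 0.0389
19.55 [20.2  6.7 -7.2 76.2  0.2 65.8] [0.5251 0.1947 0.0576] [-1.7971e+02  7.0000e-02  4.4470e+01] F [-2.3  0.   1.8] M [0.04 0.33 0.32] op 0.0389
shift/.25 [ 0.0005  0.0101 -0.0135] rot/pi [-0.0016  0.0004 -0.    ]
```

View pics/w17.png

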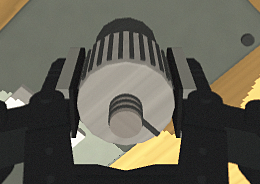

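Moment about z jumped from -0.08 to +0.32 and the index line now lags the jaws (tip moved from (155,138) to (160,131)), so the nut has bottomed. One more push to be certain, and I'll measure the index angle.

```bash
python3 -m pendant '[[0,0.004,0,-0.0016,0,0.045,1],[0,0,0,0,0,0,1],[0,0,0,0,0,0,1]]'
python3 - <<'E'
from workcell import bot
from h import *
o=bot.get_obs();st(o);need(o,(.527,.193,.061),o["tcp_rot"][2])
im=bot.camera("wrist"); cv2.imwrite("pics/w18f.png",im[:,:,::-1]);cv2.imwrite("pics/w18.png",cv2.resize(im[265:355,200:320,::-1],None,fx=6,fy=6,interpolation=cv2.INTER_CUBIC))
c=bot.calibration("wrist");np.savez("c18.npz",**c)
print(proj(c,(.527,.193,.09)))
im=bot.camera("side");cv2.imwrite("pics/side18.png",im[:,:,::-1])
E
```

```text
time: 19.9
ee_pos: [0.5258, 0.1941, 0.0576]
tcp_rot: [180.0, 0.1, 37.7]
wrist_force: [-2.0, 1.0, 1.4]
opening: 0.0391
19.9 [20.3  6.7 -7.3 76.1 -0.  72.6] [0.5258 0.1941 0.0576] [1.800e+02 9.000e-02 3.768e+01] F [-2.   1.   1.4] M [0.25 0.26 0.  ] op 0.0391
shift/.25 [ 0.001   0.0065 -0.0136] rot/pi [0.     0.0005 0.    ]
[254.41001303 307.28429615]
```

View pics/w18.png

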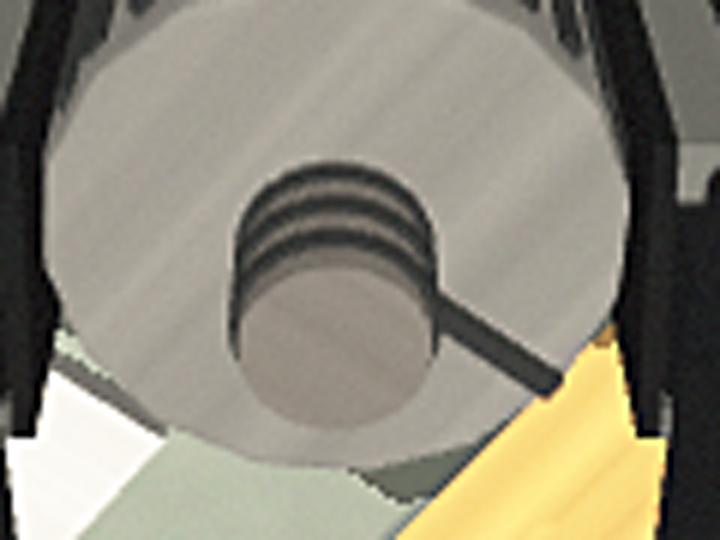

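```bash
for i in 12 14 16 17; do python3 - $i <<'E'
import cv2,sys
im=cv2.imread(f"pics/w{sys.argv[1]}.png");cv2.imwrite(f"pics/z{sys.argv[1]}.png",cv2.resize(im[85:155,80:180],None,fx=3.9,fy=3.9,interpolation=cv2.INTER_CUBIC))
E
done; python3 - <<'E'
import cv2,numpy as np
a=[cv2.imread(f"pics/z{i}.png") for i in (12,14,16,17)]
cv2.imwrite("pics/zz.png",np.vstack([np.hstack(a[:2]),np.hstack(a[2:])]))
print(a[0].shape)
E
```

```text
(273, 390, 3)
```

View pics/zz.png

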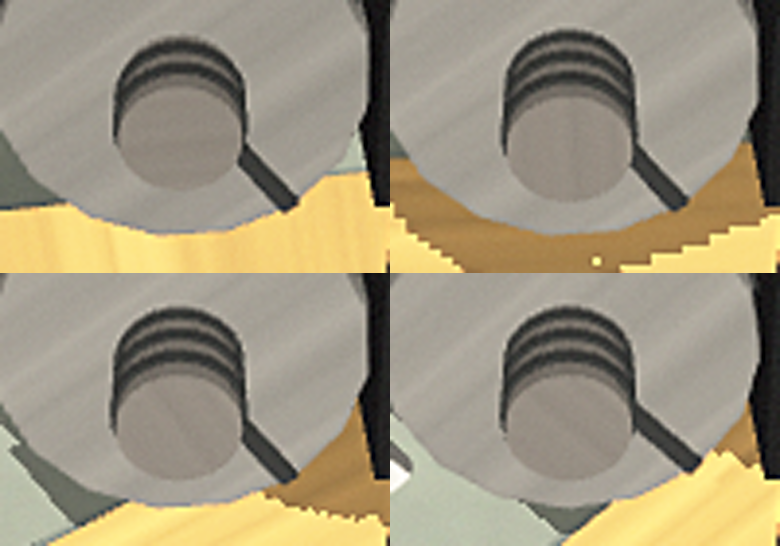

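```bash
python3 - <<'E'
from h import *
c=dict(np.load("c18.npz")); yaw18=37.68
def ang(a,b,z=.0895):
    p=plane(c,a,z);q=plane(c,b,z);return np.degrees(np.arctan2(*(q-p)[[1,0]])),np.linalg.norm(q-p)
def f(off,pt,s,o2=(0,0)): return (pt[0]/s+off[0],pt[1]/s+off[1])
for n,yaw,a,b in [(12,172.2,f((210,285),(243,152),3.9),f((210,285),(290,206),3.9)),(14,86.49,f((210,285),(634-390,152),3.9),f((210,285),(290,204),3.9)),(16,57.03,f((210,285),(243,428-273),3.9),f((210,285),(290,475-273),3.9)),(17,44.47,f((210,285),(636-390,410-273),3.9),f((210,285),(303,192),3.9)),(18,37.68,f((200,265),(440,300),6),f((200,265),(548,384),6))]:
    t,l=ang(a,b); rel=t-yaw18; print(n,"rel",rel.round(1),"world",((rel+yaw)%360).round(1),"len",l.round(4))
E
```

```text
12 rel -53.8 world 118.4 len 0.0087
14 rel -53.3 world 33.2 len 0.0085
16 rel -50.0 world 7.0 len 0.008
17 rel -48.8 world 355.6 len 0.0095
18 rel -42.6 world 355.1 len 0.0103
```

Index world angle is 355.6° then 355.1° while the jaws turned another 7°, so the stop is confirmed. I'll push once more as a cross-check, then back off.

```bash
python3 -m pendant '[[0,0.003,0,0,0,0.045,1],[0,0,0,0,0,0,1],[0,0,0,0,0,0,1]]'
python3 - <<'E'
from workcell import bot
from h import *
o=bot.get_obs();st(o);need(o,(.527,.193,.061),o["tcp_rot"][2])
im=bot.camera("wrist");cv2.imwrite("pics/w19.png",cv2.resize(im[265:355,200:320,::-1],None,fx=6,fy=6,interpolation=cv2.INTER_CUBIC))
c=bot.calibration("wrist");np.savez("c19.npz",**c)
E
```

```text
time: 20.3
ee_pos: [0.5264, 0.1932, 0.0576]
tcp_rot: [180.0, 0.1, 30.0]
wrist_force: [-1.0, 0.7, 2.2]
opening: 0.0392
20.3 [20.2  6.7 -7.3 76.1 -0.1 80.2] [0.5264 0.1932 0.0576] [1.7995e+02 9.0000e-02 3.0020e+01] F [-1.   0.7  2.2] M [0.1  0.2  0.44] op 0.0392
shift/.25 [ 0.0016  0.0021 -0.0136] rot/pi [0.0003 0.0005 0.    ]
```

View pics/w19.png

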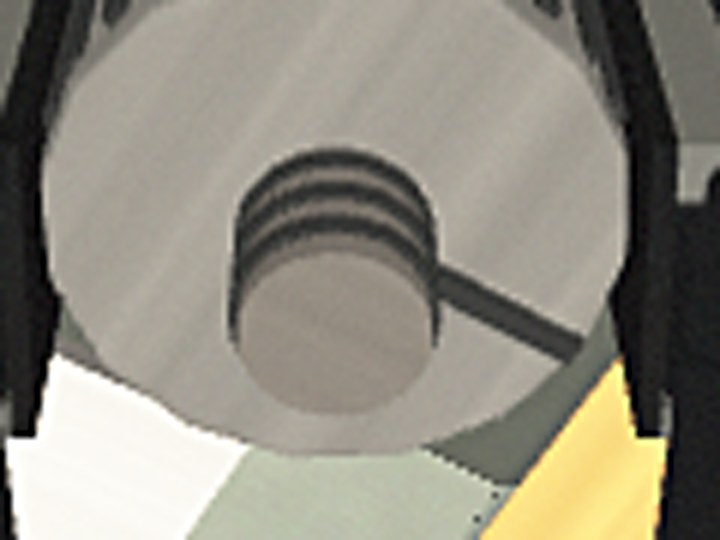

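```bash
python3 -m pendant '[[0,0.002,-0.0004,0,0,-0.03,1],[0,0,-0.0008,0,0,-0.047,1],[0,0,-0.0008,0,0,-0.047,1],[0,0,-0.0008,0,0,-0.047,1],[0,0,-0.0008,0,0,-0.047,1],[0,0,0,0,0,0,1]]'
python3 - <<'E'
from workcell import bot
from h import *
c=dict(np.load("c19.npz"))
p=plane(c,(200+440/6,265+277/6),.0895);q=plane(c,(200+575/6,265+350/6),.0895);print(np.degrees(np.arctan2(*(q-p)[[1,0]])))
o=bot.get_obs();st(o);need(o,(.527,.193,.0595),120)
E
```

```text
time: 20.95
ee_pos: [0.5266, 0.1936, 0.0585]
tcp_rot: [-179.9, -0.0, 70.6]
wrist_force: [-1.1, 0.0, 1.9]
opening: 0.0389
-2.577161417287368
20.95 [20.1  6.7 -7.2 76.2  0.1 39.6] [0.5266 0.1936 0.0585] [-1.799e+02 -2.000e-02  7.055e+01] F [-1.1  0.   1.9] M [-0.03  0.17  0.03] op 0.0389
shift/.25 [-0.0016  0.0022 -0.0042] rot/pi [-0.0004 -0.0003 -0.2747]
```

```bash
python3 -m pendant '[[0,0,-0.0008,0,0,-0.047,1],[0,0,-0.0008,0,0,-0.047,1],[0,0,-0.0008,0,0,-0.047,1],[0,0,-0.0008,0,0,-0.047,1],[0,0,-0.0008,0,0,-0.047,1],[0,0,0,0,0,0,1],[0,0,-0.0005,0,0,-0.03,1],[0,0,0,0,0,0,1],[0,0,0,0,0,0,1]]'
python3 - <<'E'
from workcell import bot
from h import *
o=bot.get_obs();st(o);need(o,(.527,.193,.0595),120)
im=bot.camera("wrist");cv2.imwrite("pics/w20.png",cv2.resize(im[265:355,200:320,::-1],None,fx=6,fy=6,interpolation=cv2.INTER_CUBIC))
c=bot.calibration("wrist");np.savez("c20.npz",**c)
E
```

```text
time: 21.85
ee_pos: [0.5266, 0.194, 0.0595]
tcp_rot: [-180.0, -0.2, 117.7]
wrist_force: [-0.5, 1.0, 1.9]
opening: 0.039
21.85 [20.1  6.7 -7.1 76.3  0.2 -7.6] [0.5266 0.194  0.0595] [-1.7998e+02 -1.6000e-01  1.1771e+02] F [-0.5  1.   1.9] M [-0.03  0.2   0.05] op 0.039
shift/.25 [-0.0042 -0.0005  0.0001] rot/pi [-0.0001 -0.0009 -0.0127]
```

View pics/w20.png

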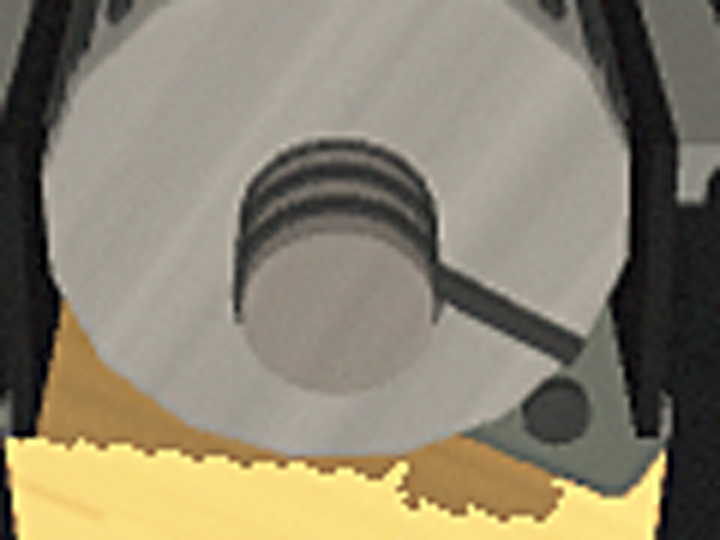

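The index line is at the same place in the gripper view (tip (575,350)), so there was no slip on reversal. The nut has backed off 87.7°, so I'll trim the last 2.3°.

```bash
python3 -m pendant '[[0,0,0,0,0,-0.013,1],[0,0,0,0,0,0,1],[0,0,0,0,0,0,1]]'
python3 - <<'E'
from workcell import bot
from h import *
o=bot.get_obs();st(o);need(o,(.527,.193,.0595),120)
im=bot.camera("wrist");cv2.imwrite("pics/w21.png",im[:,:,::-1])
im=bot.camera("scene");cv2.imwrite("pics/scene21.png",im[:,:,::-1])
im=bot.camera("side");cv2.imwrite("pics/side21.png",im[:,:,::-1])
E
```

```text
time: 22.2
ee_pos: [0.5266, 0.194, 0.0596]
tcp_rot: [-180.0, -0.2, 119.5]
wrist_force: [0.0, 0.5, 2.3]
opening: 0.0387
22.2 [20.1  6.7 -7.1 76.3  0.2 -9.4] [0.5266 0.194  0.0596] [-1.7999e+02 -1.6000e-01  1.1955e+02] F [0.  0.5 2.3] M [-0.03  0.15  0.03] op 0.0387
shift/.25 [-0.0043 -0.0006  0.0003] rot/pi [-0.0001 -0.0009 -0.0025]
```

View pics/scene21.png

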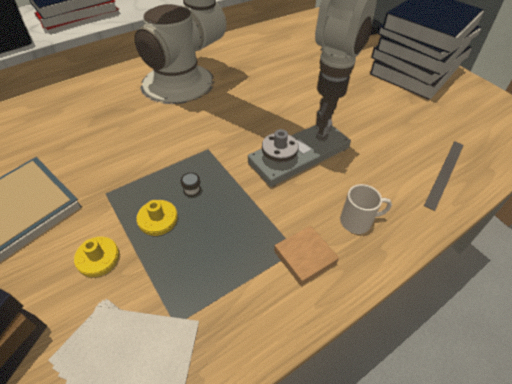

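View pics/side21.png

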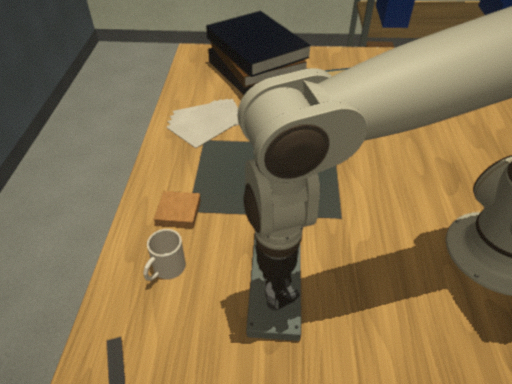

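View pics/w21.png

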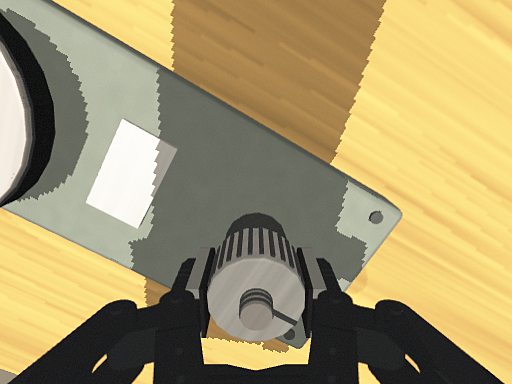

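The scene view shows the reel flat on its seat at (281,147). The loupe (190,184), mug (362,209) and carton (306,254) are unmoved. The nut is gripped at 89.5° back from the stop. Handing in.

```bash
python3 -c "
from workcell import bot
print(bot.job_done())"
```

```text
the job is handed in; nothing more can be done
None
```

I handed the job in at about 22 s. The reel is on the spindle and released, and the nut is backed off about a quarter turn and still gripped at 40 N.

- **Reel:** I lifted the steel reel by its hub sleeve, lowered it over the spindle and let go. The spindle tip showed inside the bore, and the reel looked flat on its seat in the wrist view and the final scene view.
- **Bottoming the nut:** I screwed it clockwise about 155° to the stop. There the moment about z rose to 0.3–0.4 N m, and the jaws slipped round the nut while its index line stayed put.
- **Backing off:** The gripper then turned back 89.5° with no slip against the index line.
- **Bystanders:** The loupe, mug and carton, and both yellow look-alikes, were in their original places in the last picture.

**Checks that did not fully agree:**
- The index-line angle at the stop read 355.6°, 355.1° and 357.4°, so the nut angle is good to about 2°.
- One moment reading at the stop came out at zero, between higher ones.
- I saw no contact force when lowering the reel, so I released it within about 1 mm of the seat by position.

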